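# Scrub the empty bottle with the bottle brush

### The arm

A 7-joint arm with a two-finger parallel gripper is mounted at the origin on the work surface. World frame = base frame: x ahead of the robot, y to its left, z up, the work surface at z = 0. Lengths are in mm, angles in rad, forces in N, time in s.
With the tool pointing down it reaches from about 400 to 875 mm from the base axis. Payload 4.4 kg.
Tool frame: the origin (TCP) lies at the very end of the fingers, on their centre line; the grasp point (between the pads) lies 19 mm behind it; z points along the fingers, y is the line along which they close (so a half turn about z gives the same grasp; the last joint's range is limited). The gripper opens to 85 mm and grips with 20 to 120 N. Pads are 22 mm wide; open, the fingers measure 114 mm over their backs; the gripper's body (76 mm by 85 mm) begins 54 mm behind the grasp point. The pads swing forward as they close: fully open they stand 13 mm farther back than shut.
Start: joints at [1.046, 0.628, 0.038, 1.517, -0.027, 0.996, -0.02], TCP at [287.895, -582.781, 231.313] pointing down, gripper open.
Joint ranges: [-3.06, 3.06], [-0.37, 2.12], [-1.25, 1.32], [0.18, 2.47], [-1.1, 4.24], [0.23, 1.98], [-2.94, 2.94]. Speed limits (rad/s): [2.57, 2.57, 3.14, 3.14, 3.14, 3.14, 3.14].

### API

Orientations are given as [roll, pitch, yaw] about the fixed x, y, z axes, in that order (R = Rz(yaw) Ry(pitch) Rx(roll)).
In Python, from cell import monitor, viewer, workorder gives the robot as it stands.
- The arm moves only by the tool arm_command, never from a script. Its argument "series" is one flat list of numbers, 5 for each row, row after row: the opening in per cent of the stroke, from 0 (shut) to 100 (fully open), then the shift along the tool's x, y, z in cm, then the turn about the tool's z in degrees. In form: [claw, x, y, z, roll, claw, x, y, z, roll, ...]. A call has exactly 5 rows; each row is the pose to reach, as a shift and turn from the pose commanded when the call began, along the tool's axes at that moment; what a row does not reach only later rows make up. A row lasts 1/12 s, in which the tool goes at most 41.7 mm and 7.16 degrees, less where a joint would pass 70% of its speed; a pose out of reach is approached as far as the arm can. A call with a gripper value outside its range is refused whole. The fingers move at their own pace and stop on an object; the grip force is fixed at half the most. Time passes only in rows, so rows that repeat a pose let the fingers close, or fill a call up. It gives the time, the measured TCP pose, the force, the opening and the grip force at its end, in the units of the state.
- monitor.read_state(): the state, without advancing time (a new reading comes with each control period).
- viewer.get_image(name): name is "scene" or "side" or "wrist"; returns (picture, depth): 384x512x3 uint8, red, green, blue; 384x512 float32, mm along the optical axis (not along the pixel's ray), 0 where there is no reading.
- viewer.camera_model(name): a dict with "mtx" (3x3 intrinsics, pixels), "R" (3x3) and "t" (3): a world point X has camera coordinates R X + t. Camera axes: x right, y down, z forward; pixel columns grow to the right and rows downward; lengths in mm; the calibration is good to about 2 mm. A picture is of the moment at which its call begins: read the wrist's pose just before it. camera_model takes no time and is no camera call; for the wrist camera it gives the pose at the moment of the call.
- workorder.finish_job(): hands the job in; it is judged then, once.
The state is a dict: "clock": time; "qpos": joint angles; "qd": joint speeds; "tau": joint torques, N m; "eef_pos": TCP position; "tool_rot": TCP orientation; "force": force on the tool from outside, world axes, zero at the start; "torque": the same for the moment, N m; "width": finger opening in mm; "gripper_force": force on a finger pad.
Only numpy, scipy, OpenCV 4.12 (cv2) and the standard library are available. Lean on these libraries where they do the work, as an engineer would, in place of code of your own. Each camera call takes 0.05 s, during which the arm holds its last target. There are 200 camera calls.

### The job

Wash out the open plastic bottle with the long brush that stands in the steel pot: push the brush right down to the bottom of the bottle and draw it up until the top of the bristles shows at the mouth, three times over. Then stand the brush back in its pot, tip fully down on the pot's floor, and let go. Keep the bottle and the pot standing where they are, and leave the cups, spoon rest and bottle cap alone.

Things in the scene. Friction and masses are not known exactly. Their poses are not given: they have to be found in the camera images.
- bottle: empty translucent plastic bottle without cap, standing loose (90 g) on the 15 mm thick marble slab. 110 mm tall; round body 76 mm across up to 70 mm height, shoulder sloping in from 70 to 88 mm, neck 56 mm across outside, 50 mm inside, from 88 to 110 mm. Walls 3 mm, inner floor 4 mm above the underside. Origin: centre of the underside, z up the bottle's axis.
- bottle_mouth (a point): centre of the bottle's open mouth, on its axis at rim height (110 mm above the underside).
- pot: the brush's pot: heavy plain steel cylinder (about 0.6 kg), 60 mm across, 70 mm tall, open on top, bore 48 mm across, inner floor 6 mm above the underside; stands loose on the marble. Origin: centre of the underside, z up.
- brush: bottle brush, 200 mm long, 90 g, standing upright in the pot, handle up. From the tip up: grey bristle head 0 to 62 mm (37 mm across, stiff core 34 mm, tapering to 24 mm at the flat tip and to the stem above 52 mm), steel stem 8 mm across to 130 mm, round wooden handle 22 mm across to 200 mm. Origin: centre of the tip's end face; z runs along the brush from tip to handle.
- brush_tip (a point): centre of the end face of the brush's bristle tip (same point as the brush's origin).
- brush_grip (a point): point on the brush's axis in the middle of the wooden handle, 165 mm from the tip: a good place to grip.
- cups: bystander: three nested cream melamine cups, one stack, 78 mm across at the rim and 105 mm tall, standing on the marble. Origin: centre of the underside, z up.
- spoon_rest: bystander: white ceramic spoon rest, a shallow dish 96 mm across and 12 mm high with a flat 26 mm wide tongue reaching to 120 mm from the dish centre along its -x; lies on the marble. Origin: under the dish centre.
- cap: bystander: the bottle's white ribbed twist cap, 64 mm across, 20 mm high, lying flat on the marble. Origin: centre of the underside.
- baskets: bystander, fixed: two stacked white plastic baskets, 240 x 190 mm (x by y), 187 mm high overall, holding a pestle, a strainer and saucers; to the robot's left. Origin: centre of the underside.
Mind the look-alikes: they are no part of the job. There is more than one size of the brush; the job needs the smaller. What is shaped like the bottle but black is not meant.

How it is judged (in metres and radians):
On the way, in this order (a step that is already met when the one before it is completed fails the run):
1. the brush's tip is at the bottom of the bottle (first stroke), within 12 mm of its inner floor (horizontal distance between brush_tip and bottle below 0.034 m and angle between bottle's own z axis and vertical below 0.25 rad and z of brush_tip in the frame of bottle between -0.005 and 0.016 m), for 0.02 s.
2. the brush is drawn up in the bottle (first stroke) until the tip is 36 mm or more above the bottle's underside (horizontal distance between brush_tip and bottle below 0.034 m and angle between bottle's own z axis and vertical below 0.25 rad and z of brush_tip in the frame of bottle between 0.036 and 0.108 m), for 0.02 s.
3. the brush's tip is at the bottom of the bottle (second stroke), within 12 mm of its inner floor (all of step 1), for 0.02 s.
4. the brush is drawn up in the bottle (second stroke) until the tip is 36 mm or more above the bottle's underside (all of step 2), for 0.02 s.
5. the brush's tip is at the bottom of the bottle (third stroke), within 12 mm of its inner floor (all of step 3), for 0.02 s.
6. the brush is drawn up in the bottle (third stroke) until the tip is 36 mm or more above the bottle's underside (all of step 4), for 0.02 s.
At the end, for the whole second after the job is handed in: The brush stands at rest in its pot, tip inside the bore and within 6 mm of the pot's floor, leaning less than 20 degrees; the pot and the bottle stand upright (within 0.1 rad), each within 50 mm of where it began; cups, spoon rest and cap lie within 30 mm of where they began (horizontal distance between brush_tip and pot below 0.024 m and z of brush_tip in the frame of pot between 0 and 0.012 m and angle between brush's own z axis and vertical below 0.35 rad and linear speed of each of brush, bottle below 0.03 m/s and angle between each of pot, bottle's own z axis and vertical below 0.1 rad and distance of each of pot, bottle from where it was at the start of the episode below 0.05 m and distance of each of cups, spoon_rest, cap from where it was at the start of the episode below 0.03 m); the robot touches nothing.
It fails at once if the bottle is knocked over, lifted or pushed more than 50 mm (angle between bottle's own z axis and vertical above 0.5 rad or distance of bottle from where it was at the start of the episode above 0.05 m).
It fails at once if the cups, the spoon rest or the cap are moved more than 30 mm, or the cups knocked over (distance of any of cups, spoon_rest, cap from where it was at the start of the episode above 0.03 m or angle between cups's own z axis and vertical above 0.4 rad).
It also fails if it takes over 56 s, if anything falls off the work surface, if the arm or the gripper's body presses on something with over 40 N, if the wrist force passes 120 N, or if a joint passes its speed limit or range.

## Working session

There is one attempt and no reset: what is moved stays moved. The work goes in short steps, Python scripts to look and compute and a tool call to move; the robot and the scene stay as the last step left them, time stands still between calls to the robot, and variables do not carry over. Pictures are saved under pics/ and viewed, at most 10 in all, crops included, and the job is handed in when it is done.

Besides the shell and the picture viewer there is one more tool, called as name(argument=value, ...) on one line, values as JSON. arm_command: Moves the arm, as the interface text tells. Its arguments: {"type":"object","properties":{"series":{"type":"array","items":{"type":"number"}}},"required":["series"]}

```bash
mkdir -p pics; cat > h.py <<'E'
import numpy as np, cv2
from cell import monitor, viewer, workorder
def grab(n):
    m=viewer.camera_model(n); p,d=viewer.get_image(n); return np.array(p),np.array(d),m
def pts(d,m):
    v,u=np.mgrid[:d.shape[0],:d.shape[1]]; K=np.array(m["mtx"])
    c=np.stack([(u-K[0,2])/K[0,0]*d,(v-K[1,2])/K[1,1]*d,d],-1)
    w=(c-np.array(m["t"]))@np.array(m["R"]); w[d==0]=np.nan; return w
E
python3 - <<'E'
from h import *
s=monitor.read_state(); print(s)
for n in ("scene","side"):
    p,d,m=grab(n); cv2.imwrite(f"pics/{n}0.png",p[:,:,::-1]); np.savez(f"{n}0.npz",p=p,d=d,w=pts(d,m)); print(n,np.round(m["mtx"],1).tolist(),np.round(-np.array(m["R"]).T@m["t"]))
a=[cv2.imread(f"pics/{n}0.png") for n in("scene","side")]
cv2.imwrite("pics/both.png",cv2.resize(np.vstack(a),(400,600))) 
E
```

```text
{'clock': 0.0, 'qpos': array([ 1.04620854,  0.62936067,  0.03842769,  1.51838503, -0.02699343,
        0.99632168, -0.02001778]), 'qd': array([-0.00023004, -0.00084672, -0.00032381,  0.00105714, -0.00134681,
       -0.00166922, -0.00125553]), 'tau': array([-8.84654110e-04, -5.63408732e+01,  1.22605383e+00, -1.93453932e+01,
        1.09479626e-02,  1.01839119e-02,  1.93110475e-05]), 'eef_pos': array([ 287.6055511 , -582.19010242,  230.37397955]), 'tool_rot': array([-3.13963570e+00,  2.43296645e-05,  4.58784758e-01]), 'force': array([-0.00959855,  0.65348008, -0.56877536]), 'torque': array([-0.01890668,  0.04071074,  0.00884208]), 'gripper_force': 0.0, 'width': 85.06514259707535}
scene [[350.7, 0.0, 256.5], [0.0, 350.7, 189.8], [0.0, 0.0, 1.0]] [1156. -278. 1008.]
side [[450.6, 0.0, 265.8], [0.0, 450.6, 184.5], [0.0, 0.0, 1.0]] [1321. -470.  815.]
```

View pics/scene0.png

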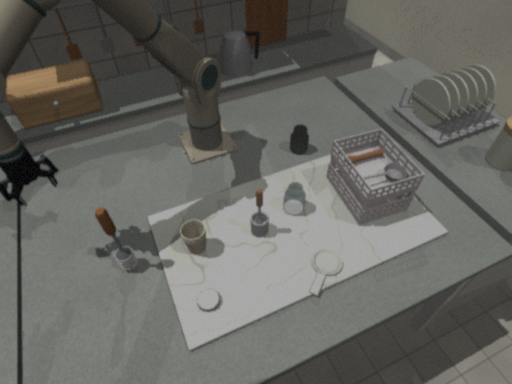

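View pics/side0.png

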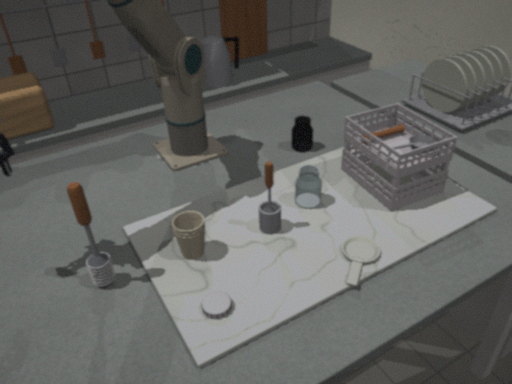

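The two views show:
- **Brushes:** the large one is at scene (107,222), in a ribbed pot off the marble. The small one has its handle at scene (259,198) and its plain steel pot at (260,226), and appears at side (268,175)/(270,217). The small brush on the marble fits the description.
- **Bottles:** the translucent one is at scene (294,198) and side (309,188), which is the one meant. The black one at scene (299,139) is the look-alike.
- **Bystanders:** the cups are at scene (194,235), the cap at (208,300) and the spoon rest at (327,262).

Next I'll take a crop to confirm and make measurements.

```bash
python3 - <<'E'
from h import *
im=cv2.imread("pics/side0.png"); cv2.imwrite("pics/crop1.png",cv2.resize(im[145:265,160:350],None,fx=4,fy=4,interpolation=cv2.INTER_CUBIC))
def comp(mask,seed):
    n,l,st,c=cv2.connectedComponentsWithStats(mask.astype(np.uint8)); 
    ys,xs=np.where(mask); k=np.argmin((xs-seed[0])**2+(ys-seed[1])**2); return l==l[ys[k],xs[k]]
for n,h,pot,bot,cup in (("scene",(259,197),(260,226),(294,198),(194,235)),("side",(268,173),(270,217),(309,188),(190,235))):
    f=np.load(n+"0.npz"); p,w=f["p"],f["w"]; hsv=cv2.cvtColor(p,cv2.COLOR_RGB2HSV)
    m=comp((hsv[...,0]<15)&(hsv[...,1]>110)&(hsv[...,2]>40),h); q=w[m]
    print(n,"handle n",m.sum(),"bbox",np.where(m)[1].min(),np.where(m)[1].max(),np.where(m)[0].min(),np.where(m)[0].max(),"med",np.nanmedian(q,0).round(1),"z",np.nanpercentile(q[:,2],[2,98]).round(1))
    for nm,s,r in(("pot",pot,45),("bottle",bot,50),("cups",cup,55)):
        c=w[s[1],s[0]]; c=np.nanmedian(w[s[1]-2:s[1]+3,s[0]-2:s[0]+3].reshape(-1,3),0)
        k=(np.hypot(w[...,0]-c[0],w[...,1]-c[1])<90)&(w[...,2]>22)
        k=comp(k,s); q=w[k]; 
        print(nm,"seed",c.round(1),"n",k.sum(),"lo",np.nanpercentile(q,1,0).round(1),"hi",np.nanpercentile(q,99,0).round(1))
    k=np.nanmedian(w[300:302,250:300,2]); print("marble z",k)
E
```

```text
scene handle n 9 bbox 258 260 190 192 med [528.7   8.  221.2] z [220. 223.]
pot seed [5.522e+02 2.000e-01 7.950e+01] n 524 lo [500.2 -20.6  24.2] hi [555.8  35.2 221.8]
bottle seed [511.  144.8 100.6] n 613 lo [452.3 124.1  23.7] hi [525.5 193.5 127.1]
cups seed [ 473.8 -202.7   46.7] n 706 lo [ 465.9 -243.2   25.3] hi [ 540.1 -171.2  121.8]
marble z 14.715572900976351
side handle n 118 bbox 266 271 162 186 med [532.8   2.  197.5] z [163.3 222. ]
pot seed [551.2  -8.   74.4] n 902 lo [499.6 -24.   23.2] hi [555.8  31.1 221.8]
bottle seed [518.1 139.4  88.5] n 982 lo [458.8 119.6  22.8] hi [525.2 185.7 126.1]
cups seed [ 535.9 -220.8  105.1] n 1254 lo [ 463.7 -246.7   24.5] hi [ 539.3 -174.9  122.2]
marble z 15.590798818024387
```

View pics/crop1.png

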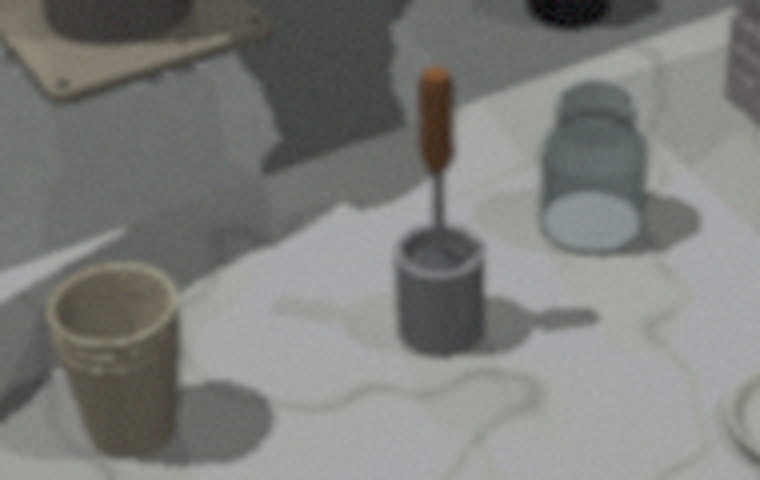

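The crop confirms it: the small brush stands nearly upright in the plain pot, with its handle top at z = 222 mm as expected. The clear bottle stands at crop (595,170). Now I'll fit the axes.

```bash
python3 - <<'E'
from h import *
from scipy.optimize import least_squares
W={n:np.load(n+"0.npz")["w"].reshape(-1,3) for n in("scene","side")}
cam={n:-np.array(viewer.camera_model(n)["R"]).T@viewer.camera_model(n)["t"] for n in W}
def fit(q,r,c0):
    f=lambda c:np.hypot(q[:,0]-c[0],q[:,1]-c[1])-r
    s=least_squares(f,c0,loss="soft_l1",f_scale=1.5); return s.x.round(1),round(np.median(abs(s.fun)),1),len(q)
def sel(w,c,R,z0,z1):
    return w[(np.hypot(w[:,0]-c[0],w[:,1]-c[1])<R)&(w[:,2]>z0)&(w[:,2]<z1)]
for n,w in W.items():
    print(n,"pot",fit(sel(w,(528,5),40,25,78),30,(528,5)),"rim",sel(w,(528,5),40,82,87).mean(0).round(1))
    print("bottle body",fit(sel(w,(488,158),50,25,80),38,(488,158)),"neck",fit(sel(w,(488,158),50,106,122),28,(488,158)))
    q=sel(w,(488,158),50,122,130); print(" rim bbox mid",(q.min(0)+q.max(0))/2, np.ptp(q,0))
    for z0,z1 in((152,175),(175,198),(198,219)): print(" handle",z0,fit(sel(w,(528,5),30,z0,z1),11,(528,5)))
    print(" stem",fit(sel(w,(528,5),30,95,148),4,(528,5)))
    print(" cups top",fit(sel(w,(502,-208),60,112,119),38.5,(502,-208)))
E
```

```text
scene pot (array([525.3,   9.5]), np.float64(1.1), 229) rim [527.    7.8  84.6]
bottle body (array([486.7, 161.7]), np.float64(0.9), 249) neck (array([488.1, 160.8]), np.float64(1.4), 96)
 rim bbox mid [488.18124748 161.07756303 125.1826734 ] [56.17075569 55.36401679  6.34265948]
 handle 152 (array([524.6,   9.6]), np.float64(1.0), 24)
 handle 175 (array([525.3,   9.2]), np.float64(0.5), 33)
 handle 198 (array([524.9,   9.5]), np.float64(1.0), 38)
 stem (array([530.4,   6. ]), np.float64(1.3), 29)
 cups top (array([ 503.4, -206.8]), np.float64(2.8), 85)
side pot (array([524.4,   6.3]), np.float64(1.2), 418) rim [527.8   5.1  84.6]
bottle body (array([485.6, 158.8]), np.float64(1.0), 409) neck (array([487.2, 157.6]), np.float64(1.5), 175)
 rim bbox mid [487.18770685 157.21649515 125.42062497] [56.02790758 57.65314602  6.3064292 ]
 handle 152 (array([523.9,   6.3]), np.float64(1.3), 52)
 handle 175 (array([524.3,   6.7]), np.float64(0.9), 64)
 handle 198 (array([524.3,   7.1]), np.float64(1.2), 71)
 stem (array([525.1,   6.1]), np.float64(1.1), 49)
 cups top (array([ 502.1, -210.6]), np.float64(2.4), 145)
```

arm_command(series=[100,0,0,-2,7,100,0,0,-5,14,100,0,0,-8,21,100,0,0,-10,26.3,100,0,0,-10,26.3])

```text
clock: 0.52
eef_pos: [288.8, -584.9, 336.1]
tool_rot: [3.134, -0.004, -0.004]
force: [0.2, -0.3, -0.1]
width: 85.0
gripper_force: 0.0
```

```bash
python3 - <<'E'
from h import *
s=monitor.read_state(); print(s["eef_pos"].round(1),s["tool_rot"].round(3),s["clock"],s["qpos"].round(2))
w=np.load("scene0.npz")["w"]; q=w[200:280,85:140].reshape(-1,3); q=q[q[:,2]>60]; print("bigbrush",np.nanpercentile(q,[2,98],0).round())
q=w[130:215,325:425].reshape(-1,3); q=q[q[:,2]>150]; print("baskets",np.nanpercentile(q,[2,98],0).round())
E
```

```text
[ 288.8 -584.9  336.1] [ 3.134 -0.004 -0.004] 0.5167 [ 0.97  0.55  0.18  1.37 -0.1   1.22 -0.42]
bigbrush [[ 450. -444.   64.]
 [ 489. -401.  289.]]
baskets [[414. 329. 151.]
 [667. 536. 204.]]
```

arm_command(series=[100,1.5,-3.7,0,0,100,3,-7.5,0,0,100,4.5,-11.2,0,0,100,6,-15,0,0,100,7.5,-18.8,0,0])

```text
clock: 0.93
eef_pos: [362.9, -392.5, 330.2]
tool_rot: [-3.14, 0.001, 0.001]
force: [1.8, -0.2, 0.3]
width: 85.6
gripper_force: 0.0
```

arm_command(series=[100,1.5,-3.7,0,0,100,3,-7.5,0,0,100,4.5,-11.2,0,0,100,6,-15,0,0,100,7.5,-18.8,0,0])

```text
clock: 1.35
eef_pos: [437.7, -204.7, 330.5]
tool_rot: [-3.141, 0.001, 0.001]
force: [-0.1, -0.1, -1.5]
width: 85.5
gripper_force: 0.0
```

arm_command(series=[100,1.5,-3.7,0,0,100,3,-7.5,0,0,100,4.5,-11.2,0,0,100,6,-15,0,0,100,7.5,-18.8,0,0])

```text
clock: 1.77
eef_pos: [512.8, -16.9, 330.6]
tool_rot: [3.142, 0.001, 0.001]
force: [1.3, -0.4, -0.3]
width: 85.2
gripper_force: 0.0
```

arm_command(series=[100,1.2,-2.5,0,0,100,1.2,-2.5,1,0,100,1.2,-2.5,4,0,100,1.2,-2.5,7,0,100,1.2,-2.5,7,0])

```text
clock: 2.18
eef_pos: [520.5, 5.6, 255.7]
tool_rot: [3.141, 0.012, 0.001]
force: [-1.0, -0.6, -0.8]
width: 85.4
gripper_force: 0.0
```

```bash
python3 - <<'E'
from h import *
s=monitor.read_state(); print(s["eef_pos"].round(1))
p,d,m=grab("wrist"); cv2.imwrite("pics/wrist1.png",p[:,:,::-1]); w=pts(d,m).reshape(-1,3)
q=w[(np.hypot(w[:,0]-525,w[:,1]-8)<25)&(w[:,2]>205)&(w[:,2]<235)]; print(len(q),np.nanpercentile(q,[2,50,98],0).round(1))
q=w[(np.hypot(w[:,0]-525,w[:,1]-8)<40)&(w[:,2]>81)&(w[:,2]<89)]; print(len(q),((np.nanmin(q,0)+np.nanmax(q,0))/2).round(1) if len(q) else 0)
E
```

```text
[520.5   5.6 255.7]
1165 [[519.   -1.6 206.4]
 [529.6   7.7 220.5]
 [536.2  17.5 222.6]]
1178 [528.1   8.   85. ]
```

View pics/wrist1.png

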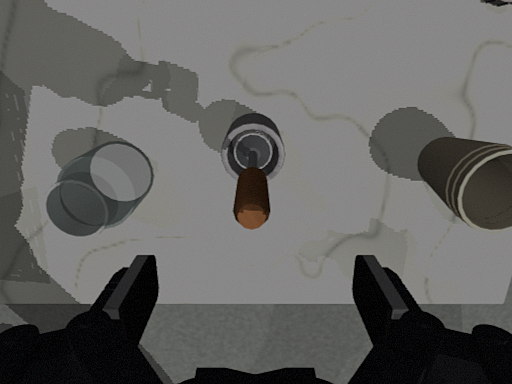

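Wrist view: the handle top is at (252,216), midway between the open fingers. The bottle is on the left at (105,185) and the cups on the right. I'll descend straight.

arm_command(series=[100,0.1,0,0,0,100,0.1,0,2,0,100,0.1,0,5,0,100,0.1,0,8,0,100,0.1,0,9,0])

```text
clock: 2.65
eef_pos: [525.3, 5.8, 169.9]
tool_rot: [3.141, 0.002, -0.0]
force: [-0.2, -0.3, -0.6]
width: 85.8
gripper_force: 0.0
```

arm_command(series=[100,0.1,-0.2,0,0,50,0.1,-0.2,0,0,0,0.1,-0.2,0,0,0,0.1,-0.2,0,0,0,0.1,-0.2,0,0])

```text
clock: 3.07
eef_pos: [528.1, 8.2, 172.8]
tool_rot: [-3.141, -0.003, -0.0]
force: [-0.1, 0.4, 0.1]
width: 39.0
gripper_force: 0.0
```

arm_command(series=[0,0,0,0,0,0,0,0,0,0,0,0,0,0,0,0,0,0,0,0,0,0,0,0,0])

```text
clock: 3.48
eef_pos: [527.8, 8.1, 172.4]
tool_rot: [3.142, -0.002, -0.0]
force: [-0.4, -0.7, 6.0]
width: 20.4
gripper_force: 58.6
```

arm_command(series=[0,0,0,-1,0,0,0,0,-3,0,0,0,0,-6,0,0,0,0,-9,0,0,0,0,-11,0])

```text
clock: 3.9
eef_pos: [527.6, 8.2, 284.4]
tool_rot: [-3.141, -0.003, -0.0]
force: [0.7, 0.2, -0.9]
width: 20.6
gripper_force: 58.7
```

arm_command(series=[0,0,0,-2,0,0,0,0,-3,0,0,0,0,-3,0,0,0,0,-3,0,0,0,0,-3,0,0])

```text
invalid input at $.series: expected a multiple of 5 numbers
```

arm_command(series=[0,0,0,-2,0,0,0,0,-3,0,0,0,0,-3,0,0,0,0,-3,0,0,0,0,-3,0])

```text
clock: 4.32
eef_pos: [526.1, 8.1, 310.0]
tool_rot: [3.141, 0.003, -0.0]
force: [0.6, -0.1, -1.3]
width: 20.5
gripper_force: 58.7
```

```bash
python3 - <<'E'
from h import *
from scipy.optimize import least_squares
s=monitor.read_state(); print(s["eef_pos"].round(1),s["width"])
ims=[]
for n in("scene","side"):
    p,d,m=grab(n); w=pts(d,m).reshape(-1,3); ims.append(p[:,:,::-1])
    q=w[(np.hypot(w[:,0]-527,w[:,1]-8)<30)&(w[:,2]>100)&(w[:,2]<270)]; print(n,"zmin",np.nanpercentile(q[:,2],[0,1,3]).round(1))
    fit=lambda q,r:(least_squares(lambda c:np.hypot(q[:,0]-c[0],q[:,1]-c[1])-r,(527,8),loss="soft_l1",f_scale=1.5).x.round(1),len(q))
    z0=s["eef_pos"][2]-151
    for a,b,r in((15,48,18.5),(66,125,4)): print(a,fit(q[(q[:,2]>z0+a)&(q[:,2]<z0+b)],r))
    q=w[(np.hypot(w[:,0]-525,w[:,1]-8)<40)&(w[:,2]>25)&(w[:,2]<78)]; print("pot",fit(q,30))
cv2.imwrite("pics/lift.png",cv2.resize(ims[1][60:260,160:400],None,fx=3,fy=3))
E
```

```text
[526.1   8.1 310. ] 20.538654027939735
scene zmin [168.5 169.5 171. ]
15 (array([522.9,   9.8]), 79)
66 (array([524.1,   9.6]), 30)
pot (array([526.8,   8.8]), 269)
side zmin [160.4 163.5 168.1]
15 (array([521.7,   7.2]), 169)
66 (array([523.4,   6.4]), 57)
pot (array([525.3,   6. ]), 465)
```

View pics/lift.png

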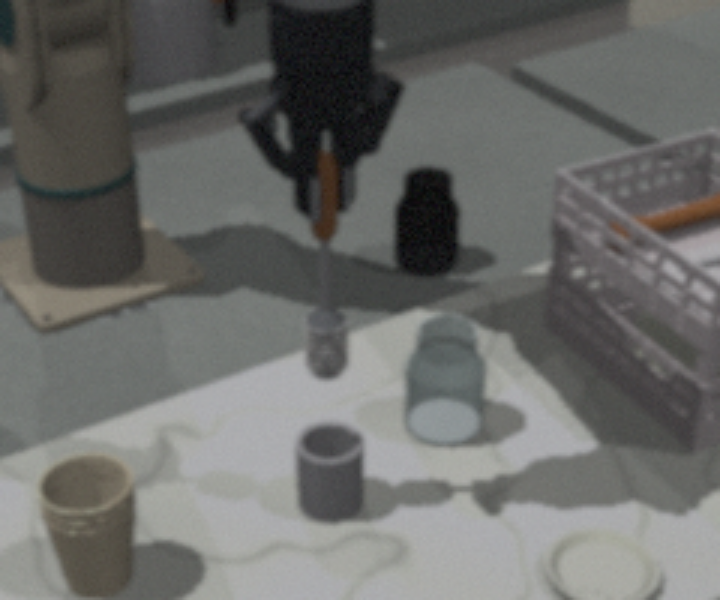

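The brush is lifted nearly vertical: head at crop (327,345), clear of the pot at (332,470), with the bottle at (446,385). I'll move it over the bottle.

arm_command(series=[0,-0.5,-2,0,0,0,-1.4,-6,0,0,0,-2.4,-10,0,0,0,-3.2,-13.5,0,0,0,-3.6,-15.1,0,0])

```text
clock: 4.83
eef_pos: [488.8, 165.0, 310.3]
tool_rot: [-3.139, 0.003, 0.006]
force: [1.1, -0.6, -0.2]
width: 20.8
gripper_force: 58.9
```

arm_command(series=[0,0,0,0,0,0,0,0,0,0,0,0,0,0,0,0,0,0,0,0,0,0,0,0,0])

```text
clock: 5.25
eef_pos: [491.4, 157.6, 311.1]
tool_rot: [3.141, 0.0, -0.003]
force: [-1.0, -0.1, -0.8]
width: 20.6
gripper_force: 58.9
```

```bash
cat > rel.py <<'E'
from h import *
from scipy.optimize import least_squares
def fit(q,r,c0): return least_squares(lambda c:np.hypot(q[:,0]-c[0],q[:,1]-c[1])-r,c0,loss="soft_l1",f_scale=1.5).x.round(1)
def rel(c,Rb,zb,r=18.5,zt=15,zt2=48):
    s=monitor.read_state(); e=s["eef_pos"]; print(e.round(1),s["force"].round(1))
    for n in("scene","side"):
        p,d,m=grab(n); w=pts(d,m).reshape(-1,3); h=np.hypot(w[:,0]-c[0],w[:,1]-c[1]); z0=e[2]-151
        a=fit(w[(h<30)&(w[:,2]>z0+zt)&(w[:,2]<z0+zt2)],r,c); b=fit(w[(h<Rb+12)&(w[:,2]>25)&(w[:,2]<zb)],Rb,c)
        print(n,"brush",a,"target",b,"diff",(b-a).round(1))
    return p
E
python3 -c "
from rel import *
rel((488,159),38,80)"
```

```text
[491.4 157.6 311.1] [-1.  -0.1 -0.8]
scene brush [488.5 159.1] target [486.8 161.9] diff [-1.7  2.8]
side brush [487.4 157.1] target [485.7 158.8] diff [-1.7  1.7]
```

arm_command(series=[0,0,-0.2,0.5,0,0,0,-0.2,2,0,0,0,-0.2,4,0,0,0,-0.2,6,0,0,0,-0.2,8,0])

```text
clock: 5.77
eef_pos: [491.1, 161.1, 230.4]
tool_rot: [-3.141, -0.001, -0.001]
force: [1.3, 0.0, -1.4]
width: 20.5
gripper_force: 58.9
```

arm_command(series=[0,0,0,1.5,0,0,0,0,3.2,0,0,0,0,4.6,0,0,0,0,5.6,0,0,0,0,5.6,0])

```text
clock: 6.18
eef_pos: [489.8, 160.6, 173.3]
tool_rot: [3.14, 0.004, -0.0]
force: [-0.3, -0.2, -0.4]
width: 20.5
gripper_force: 58.9
```

```bash
python3 -c "
from rel import *
p=rel((488,159),38,80,4,70,125)
cv2.imwrite('pics/in.png',cv2.resize(p[60:260,200:400,::-1],None,fx=3,fy=3))"
```

```text
[489.8 160.6 173.3] [-0.3 -0.2 -0.4]
scene brush [494.8 154.5] target [487.  161.6] diff [-7.8  7.1]
side brush [495.1 154.9] target [485.7 158.8] diff [-9.4  3.9]
```

View pics/in.png

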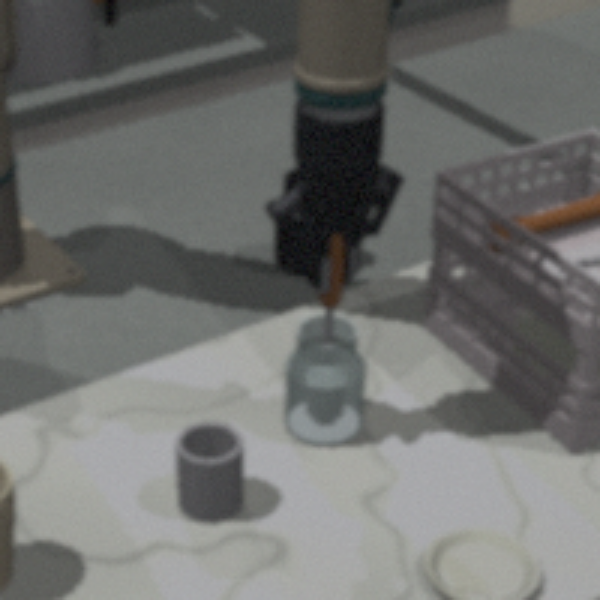

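The brush head is inside the bottle, low at crop (322,395), with the bottle unmoved and no contact force. The tip is about 7 mm above the underside. Now the strokes.

arm_command(series=[0,0,0,-1.2,0,0,0,0,-3.2,0,0,0,0,-4.8,0,0,0,0,-5.6,0,0,0,0,-5.6,0])

```text
clock: 6.7
eef_pos: [492.8, 161.8, 233.9]
tool_rot: [-3.14, -0.005, -0.0]
force: [0.7, -0.1, -1.6]
width: 20.4
gripper_force: 59.0
```

arm_command(series=[0,0,0,1.2,0,0,0,0,3.2,0,0,0,0,4.8,0,0,0,0,5.6,0,0,0,0,5.6,0])

```text
clock: 7.12
eef_pos: [489.6, 160.6, 173.3]
tool_rot: [3.14, 0.004, -0.0]
force: [-0.5, 0.1, -0.8]
width: 20.8
gripper_force: 58.9
```

arm_command(series=[0,0,0,0,0,0,0,0,-2,0,0,0,0,-4,0,0,0,0,-5.6,0,0,0,0,-5.6,0])

```text
clock: 7.53
eef_pos: [493.7, 162.2, 235.3]
tool_rot: [-3.139, -0.008, -0.0]
force: [0.4, 0.1, -0.1]
width: 20.3
gripper_force: 59.0
```

arm_command(series=[0,0,0,1.2,0,0,0,0,3.2,0,0,0,0,4.8,0,0,0,0,5.8,0,0,0,0,5.8,0])

```text
clock: 7.95
eef_pos: [489.8, 160.7, 171.5]
tool_rot: [3.14, 0.003, -0.0]
force: [0.6, -0.1, -0.4]
width: 20.3
gripper_force: 58.9
```

arm_command(series=[0,0,0,0,0,0,0,0,-2,0,0,0,0,-4,0,0,0,0,-5.6,0,0,0,0,-5.6,0])

```text
clock: 8.37
eef_pos: [493.8, 162.2, 233.3]
tool_rot: [-3.139, -0.008, -0.0]
force: [0.7, 0.5, -1.1]
width: 20.3
gripper_force: 59.0
```

arm_command(series=[0,0,0,0,0,0,0,0,0,0,0,0,0,0,0,0,0,0,0,0,0,0,0,0,0])

```text
clock: 8.78
eef_pos: [490.7, 161.0, 228.6]
tool_rot: [3.141, 0.001, -0.0]
force: [0.1, -0.7, -1.1]
width: 20.7
gripper_force: 58.9
```

```bash
python3 -c "
from rel import *
p=rel((488,159),38,80,4,70,125)
cv2.imwrite('pics/up.png',cv2.resize(p[60:260,200:400,::-1],None,fx=3,fy=3))"
```

```text
[490.7 161.  228.6] [ 0.1 -0.7 -1.1]
scene brush [488.5 162.2] target [486.5 161.9] diff [-2.  -0.3]
side brush [488.4 158.8] target [485.8 158.9] diff [-2.6  0.1]
```

View pics/up.png

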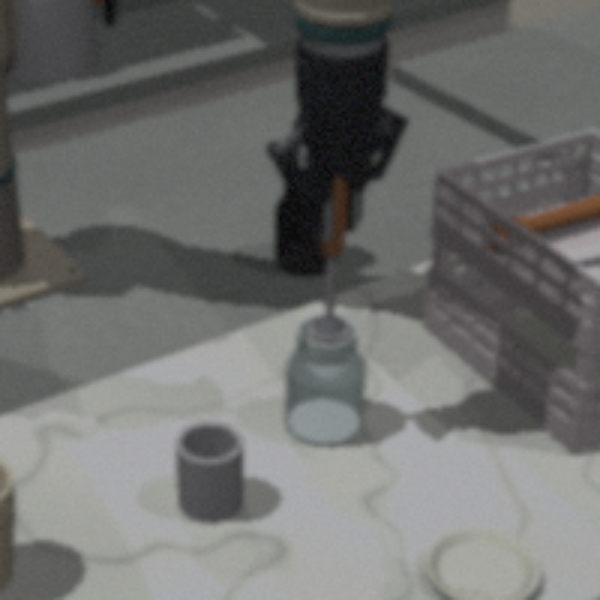

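The bristle top shows above the mouth at crop (328,325), so the three strokes are done and the bottle hasn't moved. I'll lift out and return to the pot.

arm_command(series=[0,0,0,-1.5,0,0,0,0,-4,0,0,0,0,-6.5,0,0,0,0,-8.3,0,0,0,0,-8.3,0])

```text
clock: 9.3
eef_pos: [493.2, 162.0, 315.9]
tool_rot: [-3.139, -0.007, -0.0]
force: [1.0, 0.4, -1.2]
width: 20.5
gripper_force: 59.0
```

arm_command(series=[0,0.5,2,0,0,0,1.5,6,0,0,0,2.5,10,0,0,0,3.4,13.5,0,0,0,3.8,15.2,0,0])

```text
clock: 9.72
eef_pos: [529.3, 3.0, 311.3]
tool_rot: [3.138, 0.001, -0.006]
force: [0.1, 0.1, -1.1]
width: 20.5
gripper_force: 59.0
```

arm_command(series=[0,0,0,0,0,0,0,0,0,0,0,0,0,0,0,0,0,0,0,0,0,0,0,0,0])

```text
clock: 10.13
eef_pos: [528.7, 10.8, 312.1]
tool_rot: [-3.141, 0.0, 0.002]
force: [0.1, 1.4, -1.5]
width: 20.6
gripper_force: 59.1
```

```bash
python3 -c "
from rel import *
rel((526,8),30,78)"
```

```text
[528.7  10.8 312.1] [ 0.1  1.4 -1.5]
scene brush [525.6  12.3] target [527.2   8.2] diff [ 1.6 -4.1]
side brush [524.8   9.6] target [525.1   6. ] diff [ 0.3 -3.6]
```

arm_command(series=[0,0.1,0.3,0,0,0,0.1,0.3,1,0,0,0.1,0.3,3,0,0,0.1,0.3,5,0,0,0.1,0.3,6,0])

```text
clock: 10.65
eef_pos: [528.6, 6.0, 249.7]
tool_rot: [3.141, 0.004, -0.0]
force: [-0.7, -0.9, -1.8]
width: 20.4
gripper_force: 59.0
```

```bash
python3 -c "
from rel import *
rel((526,8),30,78)"
```

```text
[528.6   6.  249.7] [-0.7 -0.9 -1.8]
scene brush [525.2   7.6] target [526.4   8.6] diff [1.2 1. ]
side brush [522.9   4.8] target [525.1   5.9] diff [2.2 1.1]
```

arm_command(series=[0,0.2,-0.1,0.5,0,0,0.2,-0.1,2,0,0,0.2,-0.1,4,0,0,0.2,-0.1,6,0,0,0.2,-0.1,7.3,0])

```text
clock: 11.17
eef_pos: [532.5, 7.3, 178.7]
tool_rot: [-3.142, -0.001, -0.0]
force: [0.5, -0.4, -0.7]
width: 20.5
gripper_force: 59.0
```

arm_command(series=[0,0,0,0,0,0,0,0,0.1,0,0,0,0,0.2,0,0,0,0,0.2,0,0,0,0,0.2,0])

```text
clock: 11.58
eef_pos: [532.9, 7.2, 178.4]
tool_rot: [-3.141, -0.002, -0.0]
force: [0.8, 0.2, -0.2]
width: 20.6
gripper_force: 59.0
```

arm_command(series=[0,-0.1,0,0.2,0,0,-0.1,0,0.4,0,0,-0.1,0,0.6,0,0,-0.1,0,0.6,0,0,-0.1,0,0.6,0])

```text
clock: 12.0
eef_pos: [531.6, 7.2, 172.4]
tool_rot: [-3.142, -0.002, -0.0]
force: [-1.5, -0.2, 8.1]
width: 20.7
gripper_force: 60.0
```

Floor contact is at the same height as the pick-up (8 N), so I'll release.

arm_command(series=[20,0,0,0,0,40,0,0,0,0,70,0,0,0,0,100,0,0,0,0,100,0,0,0,0])

```text
clock: 12.42
eef_pos: [531.0, 7.2, 171.2]
tool_rot: [-3.142, 0.0, -0.0]
force: [0.8, 0.5, 0.3]
width: 68.0
gripper_force: 0.0
```

arm_command(series=[100,0,0,0,0,100,0,0,0,0,100,0,0,0,0,100,0,0,-1,0,100,0,0,-2,0])

```text
clock: 12.83
eef_pos: [530.6, 7.2, 191.6]
tool_rot: [3.142, 0.001, -0.0]
force: [0.2, 0.0, 1.0]
width: 85.4
gripper_force: 0.0
```

arm_command(series=[100,0,0,-2,0,100,0,0,-5,0,100,0,0,-8,0,100,0,0,-11,0,100,0,0,-12,0])

```text
clock: 13.25
eef_pos: [533.3, 7.2, 317.0]
tool_rot: [-3.141, -0.009, -0.0]
force: [0.5, -0.8, -0.2]
width: 85.4
gripper_force: 0.0
```

arm_command(series=[100,0,0,0,0,100,0,0,0,0,100,0,0,0,0,100,0,0,0,0,100,0,0,0,0])

```text
clock: 13.67
eef_pos: [530.3, 7.1, 310.0]
tool_rot: [3.141, 0.003, -0.0]
force: [0.0, 0.1, 0.2]
width: 85.4
gripper_force: 0.0
```

```bash
python3 - <<'E'
from rel import *
print(monitor.read_state()["eef_pos"].round(1))
for n in("scene","side"):
    p,d,m=grab(n); w=pts(d,m).reshape(-1,3)
    sel=lambda c,R,a,b:w[(np.hypot(w[:,0]-c[0],w[:,1]-c[1])<R)&(w[:,2]>a)&(w[:,2]<b)]
    print(n,"pot",fit(sel((526,8),42,25,78),30,(526,8)),"bottle",fit(sel((487,159),50,25,80),38,(487,159)),"handle lo/hi",fit(sel((526,8),30,152,180),11,(526,8)),fit(sel((526,8),30,190,219),11,(526,8)),"top",np.nanmax(sel((526,8),30,190,240)[:,2]).round(1),"cups",fit(sel((502,-208),60,112,119),38.5,(502,-208)))
cv2.imwrite('pics/end.png',p[:,:,::-1])
E
```

```text
[530.3   7.1 310. ]
scene pot [525.4   9.1] bottle [486.7 161.6] handle lo/hi [529.8   8.8] [529.    8.4] top 225.4 cups [ 502.6 -206. ]
side pot [524.6   6.3] bottle [485.9 158.9] handle lo/hi [528.3   6.2] [528.4   6.1] top 223.5 cups [ 501.7 -210.2]
```

View pics/end.png

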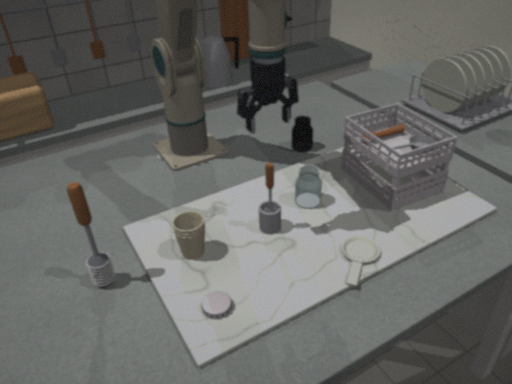

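The brush stands upright in its pot at (269,195), and the gripper is clear above it. The bottle (309,188), cups, cap and spoon rest are where they began. Handing in.

```bash
python3 -c "
from cell import workorder; print(workorder.finish_job())"
```

```text
the job is handed in; nothing more can be done
None
```

The job is handed in (no verdict came back): the bottle got three full brush strokes, the brush stands back on its pot's floor and is released, and the last images show nothing else moved.

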